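# Hang the drip pail and set the glue valve two turns open

### The job

First hang the empty steel drip pail by its bail on the hook under the glue spout, hanging upright, and let go of it. Then take the crank handle on the valve's handwheel, turn it clockwise until the valve is fully closed against its stop, open it again exactly two full turns, and finish while still gripping the handle there, so that the setting cannot creep while the gland nut is tightened. Leave the other things on the bench where they are.

Things in the scene. Friction and masses are not known exactly. Their poses are not given: they have to be found in the camera images.
- glue_stand: glue dispensing stand fixed to the bench: round dark flange (100 mm across), steel riser, brass valve body, handwheel on top (320 mm high with its handle). The outlet pipe, 198 mm up, runs 160 mm to the stand's -y and ends in a short brass spout pointing down, with a hook in front. Origin: on the bench under the riser, z up. Place and yaw vary
- hook_seat (a point): where the middle of the bail's wire (centre line) lies when the pail hangs, 175 mm up, 31 mm in front (stand's -x) of the spout; axes as the stand's. The hook is a 7 mm rod open to the front: the bail goes over its point along the stand's +x, then down. The hook takes the bail's middle, so grip the bail 25 to 30 mm to one side, best the side away from the valve
- hook_tip (a point): centre of the hook's upturned end, 19 mm in front of hook_seat; its top is 190 mm above the bench
- bail_mid (a point): middle of the top bar of the drip pail's bail (centre line of the wire). The pail is a plain steel bucket with a rigid, fixed hoop of 6 mm wire over its mouth; the hoop's straight top bar is 88 mm long, along this point's y, 135 mm above the pail's underside, 60 mm above its rim. z up. The pail is the same end for end
- drip_pail: the drip pail itself (100 mm across, 75 mm high, 135 mm with its bail, 0.14 to 0.28 kg); origin at the centre of its underside. It stands loose on the bench, to the left or right of the stand
- valve (a joint): the valve's handwheel (grey, 125 mm across, rim 262 mm above the bench), in rad: 0 = fully closed against the stop, grows as it is turned anticlockwise seen from above (opening); one full turn is 6.283. It has stiff packing (about 0.15 N m) and stays where it is left. It starts partly open, between about 0.4 and 1.2 turns
- stem_axis (a point): point on the valve's vertical stem at the handwheel's centre, 262 mm above the bench
- handle_mid (a point): middle of the crank handle (half-way up): an upright black grip 50 mm long and 16 to 22 mm thick, standing on the handwheel's rim 50 mm from the stem's axis, from 270 to 320 mm above the bench; it spins freely on its own pin, so a gripper can hold it and go round without turning
- glue_tin: closed glue tin without handle, 98 mm across, 100 mm high, not to be disturbed; origin at the centre of its underside
- awl: awl with wooden pear handle, 140 mm long, lying, not to be disturbed
- spring_clamp_a: chromed spring clamp, 125 mm long, 22 mm high, lying nearer the robot, not to be disturbed
- spring_clamp_b: the same kind of clamp, lying farther from the robot, not to be disturbed
- thread_spool: thread spool, 48 mm across, 63 mm high, not to be disturbed
- mallet: mallet with white head, 260 mm long, lying, not to be disturbed
Not all that is in view belongs to the job. Leave any orange look-alike of the drip_pail alone.

How it is judged (in metres and radians):
On the way, in this order (a step that is already met when the one before it is completed fails the run):
1. the pail hangs by its bail on the hook, let go (distance between bail_mid and hook_seat below 0.03 m and angle between bail_mid's own z axis and vertical below 0.3 rad and contact force between drip_pail and glue_stand above 0.5 N and contact force between drip_pail and the arm below 0.1 N and linear speed of drip_pail below 0.06 m/s), for 0.2 s.
2. the valve is closed against its stop (value of joint valve below 0.08 rad), for 0.1 s.
At the end, for the whole second after the job is handed in: Pail hanging still on the hook, upright within 17 degrees, mid-bail within 30 mm of hook_seat, not touched by the robot; valve still, two turns (12.57 rad) open within 0.25 rad; the fingers hold the crank handle with 2 N or more (all of step 1 and value of joint valve between 12.316 and 12.816 rad and velocity of joint valve between -0.1 and 0.1 rad/s and contact force between the fingers and crank_handle above 2 N and horizontal distance between the grasp point and handle_mid below 0.025 m); the arm keeps its last pose, push and grip.
It fails at once if a bystander is shifted by more than 30 mm (distance of any of glue_tin, awl, spring_clamp_a, spring_clamp_b, thread_spool, mallet from where it was at the start of the episode above 0.03 m).
It also fails if it takes over 72 s, if anything falls off the work surface, if the arm or the gripper's body presses on something with over 40 N, if the wrist force passes 120 N, or if a joint passes its speed limit or range.

### The arm

A 6-joint arm with a two-finger parallel gripper is mounted at the origin on the work surface. World frame = base frame: x ahead of the robot, y to its left, z up, the work surface at z = 0. Lengths are in m, angles in degrees, forces in N, time in s.
With the tool pointing down it reaches from about 0.15 to 0.775 m from the base axis. Payload 6.1 kg.
Tool frame: the origin (TCP) lies on the centre line of the jaws, within the pads' length; the fingertips stand ahead of it and the grasp point (between the pads) lies 8 mm behind it (tcp_to_tips is the z of the fingertips in the tool frame, in m); z points along the fingers, y is the line along which they close (so a half turn about z gives the same grasp; the last joint's range is limited). The gripper opens to 85 mm and grips with 20 to 120 N. Pads are 22 mm wide; open, the fingers measure 114 mm over their backs; the gripper's body (76 mm by 85 mm) begins 54 mm behind the grasp point. The pads swing forward as they close: fully open they stand 13 mm farther back than shut.
Start: joints at [71.391, 7.208, -2.269, 80.523, 0, 90], TCP at [0.168, 0.498, 0.242] pointing down, gripper open.
Joint ranges: [-155.77, 155.77], [-54.66, 111.73], [-72.52, 77.12], [-102.08, 115.82], [-83.92, 84.16], [-180, 180]. Speed limits (degrees/s): [136.94, 136.94, 172.46, 180, 180, 180].

### API

Orientations are given as [roll, pitch, yaw] about the fixed x, y, z axes, in that order (R = Rz(yaw) Ry(pitch) Rx(roll)).
In Python, from plant import * gives the robot as it stands.
- The arm moves only by the shell command python3 -m jog 'ROWS' [FORCE]. ROWS is text: rows parted by semicolons, each of 7 numbers parted by spaces: the finger opening in mm, from 0 to 85.4, then the shift along the tool's x, y, z in mm, then the turn, a rotation vector about the tool's x, y, z in rad. A call has exactly 5 rows; each row is the pose to reach, as a shift and turn from the pose commanded when the call began, along the tool's axes at that moment; what a row does not reach only later rows make up. A row lasts 1/10 s, in which the tool goes at most 50 mm and 8.59 degrees, less where a joint would pass 70% of its speed; a pose out of reach is approached as far as the arm can. A call with a gripper value outside its range is refused whole. The fingers move at their own pace and stop on an object; FORCE is the grip in N (left out, the last holds). Time passes only in rows, so rows that repeat a pose let the fingers close, or fill a call up. It gives the time, the measured TCP pose, the force, the opening and the grip force at its end, in the units of the state.
- observe(): the state, without advancing time (a new reading comes with each control period).
- grab_frame(name): name is "scene" or "top" or "wrist"; returns a dict with "img" (384x512x3 uint8, red, green, blue), "fx", "fy", "cx", "cy" (pixels), "distortion" ([k1, k2, p1, p2, k3] as OpenCV has them; the pictures are not rectified), "rvec" (rotation vector, rad) and "tvec" (3), from world to camera coordinates, as OpenCV has them; the wrist camera has in their place "tool_from_camera" (4x4, takes a point from camera to tool coordinates, whose origin is the TCP and whose axes are the flange's). Camera axes: x right, y down, z forward; pixel columns grow to the right and rows downward; lengths in m; the calibration is good to about 2 mm. A picture is of the moment at which its call begins: read the wrist's pose just before it. There is no depth.
- hand_in(): hands the job in; it is judged then, once.
The state is a dict: "clock": time; "joint_positions": joint angles; "joint_vel": joint speeds; "joint_torque": joint torques, N m; "position": TCP position; "tool_rot": TCP orientation; "contact_force": force on the tool from outside, world axes, zero at the start; "wrist_torque": the same for the moment, N m; "finger_gap": opening from 0.0 (shut) to 1.0 (fully open); "gripper_force": force on a finger pad.
Only numpy, scipy, OpenCV 4.12 (cv2) and the standard library are available. Lean on these libraries where they do the work, as an engineer would, in place of code of your own. Each camera call takes 0.05 s, during which the arm holds its last target. There are 200 camera calls.

## Working session

There is one attempt and no reset: what is moved stays moved. The work goes in short steps, Python scripts to look and compute and a shell command to move; the robot and the scene stay as the last step left them, time stands still between calls to the robot, and variables do not carry over. Pictures are saved under pics/ and viewed, at most 10 in all, crops included, and the job is handed in when it is done.

```bash
mkdir -p pics; ls; python3 - <<'E'
from plant import *
import cv2,numpy as np
s=observe();print({k:np.round(v,3) if not isinstance(v,str) else v for k,v in s.items()})
for n in ("scene","top"):
    f=grab_frame(n);cv2.imwrite(f"pics/{n}0.png",f["img"][:,:,::-1])
    print(n,f["fx"],f["cx"],f["cy"],f["distortion"],f["rvec"],f["tvec"])
E
```

```text
pics
{'clock': np.float64(0.0), 'joint_positions': array([ 7.1390e+01,  7.2410e+00, -2.3270e+00,  8.0522e+01,  1.0000e-03,
        8.9999e+01]), 'joint_vel': array([ 0.051,  0.018,  0.048, -0.045,  0.001,  0.009]), 'joint_torque': array([-0.0000e+00, -4.3592e+01,  3.5292e+01,  1.7000e-02, -0.0000e+00,
        0.0000e+00]), 'position': array([0.167, 0.497, 0.242]), 'tool_rot': array([-1.79910e+02, -1.00000e-03,  1.61391e+02]), 'contact_force': array([ 0.732,  0.195, -0.038]), 'wrist_torque': array([ 0.009, -0.008,  0.053]), 'gripper_force': np.float64(0.0), 'finger_gap': np.float64(1.002)}
scene 471.78808067140847 245.46166309647543 196.81270625843337 [-0.14680842  0.          0.          0.          0.        ] [ 2.10822608  1.23103181 -0.51224165] [-0.31249302 -0.22641975  1.77987356]
top 425.3572259550673 251.40013662857857 191.53390843450416 [0.02663058 0.         0.         0.         0.        ] [ 2.17752011 -2.11418934  0.14897117] [7.39107523e-04 5.88479367e-01 1.41029414e+00]
```

View pics/scene0.png

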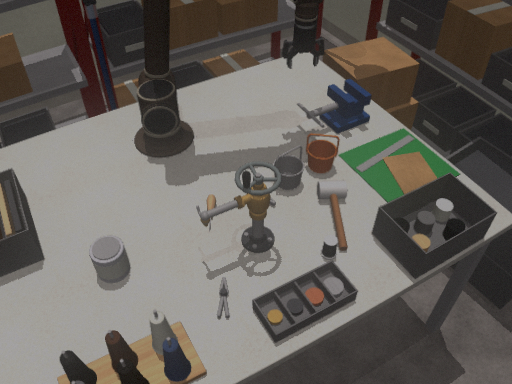

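View pics/top0.png

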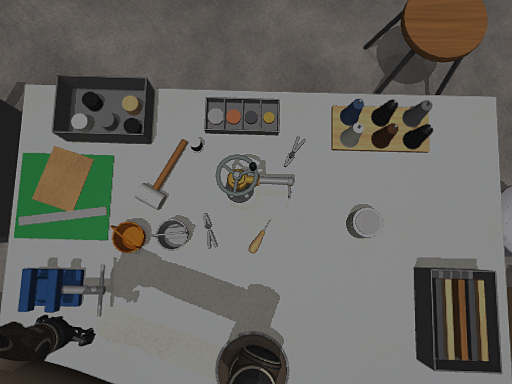

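The scene shows two pails. The steel one is at scene (288,172) and top (173,234). The orange look-alike is at scene (321,155) and top (128,236). The steel pail fits the description, and I'll confirm it in one enlarged crop along with the stand.

```bash
python3 - <<'E'
import cv2,numpy as np
t=cv2.imread("pics/top0.png")[140:260,110:310]
s=cv2.imread("pics/scene0.png")[130:260,190:350]
a=cv2.resize(t,None,fx=2.4,fy=2.4,interpolation=cv2.INTER_CUBIC)
t=cv2.resize(t,(800,480),interpolation=cv2.INTER_CUBIC)
cv2.imwrite("pics/c1.png",t)
cv2.imwrite("pics/c2.png",cv2.resize(s,(720,585),interpolation=cv2.INTER_CUBIC))
E
```

```text
(no output)
```

View pics/c1.png

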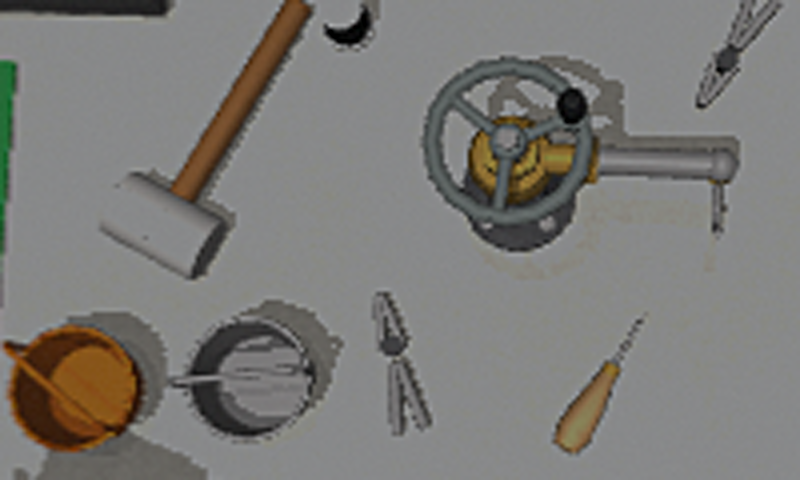

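View pics/c2.png

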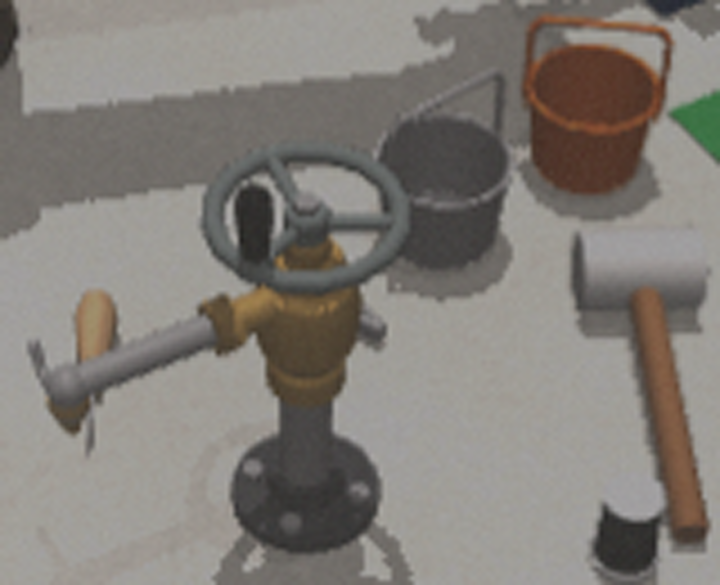

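The crop confirms it: the steel pail is at top-crop (253,378), with its bail running roughly along the image's horizontal axis from (172,381) to (288,376). The orange one to its left is the look-alike. The hub is at (510,140), the handle at (571,104), the spout at (722,165) and the hook tip at (716,232).

```bash
cat > h.py <<'E'
import cv2,numpy as np
from scipy.spatial.transform import Rotation as R
def ray(f,uv):
    K=np.array([[f["fx"],0,f["cx"]],[0,f["fy"],f["cy"]],[0,0,1]])
    p=cv2.undistortPoints(np.array([[uv]],float),K,np.array(f["distortion"]))[0,0]
    Rm=cv2.Rodrigues(np.array(f["rvec"]))[0];t=np.array(f["tvec"])
    return -Rm.T@t, Rm.T@np.array([p[0],p[1],1])
def atz(f,uv,z):
    o,d=ray(f,uv);return o+d*(z-o[2])/d[2]
def proj(f,P):
    K=np.array([[f["fx"],0,f["cx"]],[0,f["fy"],f["cy"]],[0,0,1]])
    return cv2.projectPoints(np.array(P,float).reshape(-1,3),np.array(f["rvec"]),np.array(f["tvec"]),K,np.array(f["distortion"]))[0][:,0]
E
python3 - <<'E'
from plant import *
from h import *
np.set_printoptions(precision=4,suppress=True)
t=grab_frame("top");s=grab_frame("scene")
T=lambda x,y,z:atz(t,(110+x/4-.375,140+y/4-.375),z)
S=lambda x,y,z:atz(s,(190+x/4.5-.4,130+y/4.5-.4),z)
print("hub T",T(510,140,.272),"S",S(311,205,.275))
print("wheelC T",T(507,140,.262),"S",S(305,218,.262))
print("handle T",T(571,104,.297),"S",S(254,222,.295))
print("spout T",T(724,163,.205),"S",S(64,382,.198))
print("hooktip T",T(716,232,.188),"S",S(35,345,.188))
print("flange S",S(307,495,.006))
print("rim T",T(253,378,.075),"S",S(445,162,.075))
print("bail ends T",T(172,381,.135),T(288,376,.135),"S",S(500,75,.135))
E
```

```text
hub T [0.6033 0.0594 0.272 ] S [0.6108 0.0617 0.275 ]
wheelC T [0.6051 0.062  0.262 ] S [0.6069 0.0601 0.262 ]
handle T [0.6259 0.0161 0.297 ] S [0.6249 0.0164 0.295 ]
spout T [ 0.6026 -0.1009  0.205 ] S [ 0.5986 -0.0977  0.198 ]
hooktip T [ 0.5518 -0.0971  0.188 ] S [ 0.5546 -0.0968  0.188 ]
flange S [0.6099 0.061  0.006 ]
rim T [0.4346 0.2716 0.075 ] S [0.4394 0.2762 0.075 ]
bail ends T [0.4282 0.3238 0.135 ] [0.4347 0.233  0.135 ] S [0.4348 0.3228 0.135 ]
```

```bash
cat >> h.py <<'E'
def rel(s,P,yaw):
    A=R.from_euler('xyz',s["tool_rot"],degrees=True);B=R.from_euler('xyz',[180,0,yaw],degrees=True)
    print("shift mm",np.round(1000*A.inv().apply(np.array(P)-s["position"]),1),"turn rad",np.round((A.inv()*B).as_rotvec(),4))
E
python3 - <<'E'
import plant;from plant import *
from h import *
print([k for k in dir(plant) if k[0]!='_'], globals().get('tcp_to_tips'))
rel(observe(),[.437,.247,.21],94)
E
```

```text
['PlanningError', 'grab_frame', 'hand_in', 'observe', 'tcp_to_tips'] 0.011
shift mm [-335.3 -151.2   32. ] turn rad [-9.0000e-04  7.0000e-04  1.1762e+00]
```

```bash
python3 -m jog '85 -34 -15 3 0 0 0.12; 85 -68 -30 6 0 0 0.24; 85 -102 -45 9 0 0 0.36; 85 -135 -60 12 0 0 0.48; 85 -168 -75 16 0 0 0.59' 80; python3 - <<'E'
from plant import *
from h import *
rel(observe(),[.437,.247,.21],94)
E
```

```text
clock: 0.7
position: [0.3036, 0.3717, 0.2262]
tool_rot: [180.0, 0.0, 127.3]
contact_force: [0.1, -0.3, -0.2]
finger_gap: 0.994
gripper_force: 0.0
shift mm [-180.1   30.4   16.2] turn rad [ 1.000e-04 -0.000e+00  5.817e-01]
```

```bash
python3 -m jog '85 -36 6 3 0 0 0.12; 85 -72 12 6 0 0 0.24; 85 -108 18 9 0 0 0.36; 85 -144 24 12 0 0 0.48; 85 -180 30 16 0 0 0.58'; python3 - <<'E'
from plant import *
from h import *
rel(observe(),[.437,.247,.21],94)
f=grab_frame("wrist");cv2.imwrite("pics/w1.png",f["img"][:,:,::-1])
print(f["fx"],f["cx"],f["cy"],f["tool_from_camera"])
E
```

```text
clock: 1.2
position: [0.4373, 0.2473, 0.2102]
tool_rot: [180.0, -0.0, 94.1]
contact_force: [0.8, -0.5, -1.1]
finger_gap: 0.994
gripper_force: 0.0
shift mm [-0.3 -0.3  0.2] turn rad [ 0.0001 -0.0001  0.0016]
300.1837702222227 252.9824204712563 193.01502144715903 [[-9.43141197e-04 -9.55005048e-01 -2.96588046e-01  7.61312200e-02]
 [ 9.99999336e-01 -7.04304160e-04 -9.12128947e-04  1.77688878e-04]
 [ 6.62199554e-04 -2.96588710e-01  9.55005078e-01 -1.30807116e-01]
 [ 0.00000000e+00  0.00000000e+00  0.00000000e+00  1.00000000e+00]]
```

View pics/w1.png

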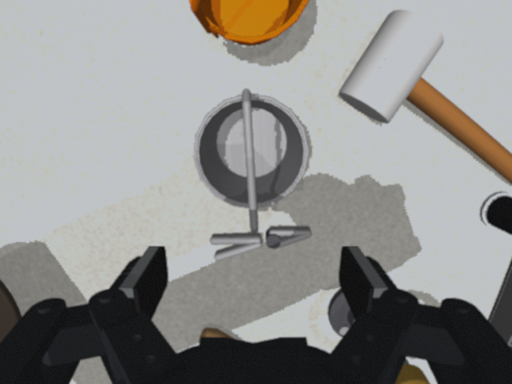

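The wrist view shows the steel pail at (252,150), with its top bar running from about (247,93) to (254,231).

```bash
cat >> h.py <<'E'
def watz(f,s,uv,z):
    K=np.array([[f["fx"],0,f["cx"]],[0,f["fy"],f["cy"]],[0,0,1]])
    p=cv2.undistortPoints(np.array([[uv]],float),K,np.array(f["distortion"]))[0,0]
    M=np.array(f["tool_from_camera"]);A=R.from_euler('xyz',s["tool_rot"],degrees=True)
    o=A.apply(M[:3,3])+s["position"];d=A.apply(M[:3,:3]@[p[0],p[1],1])
    return o+d*(z-o[2])/d[2]
E
python3 - <<'E'
from plant import *
from h import *
s=observe();f=grab_frame("wrist")
a=watz(f,s,(247,92),.135);b=watz(f,s,(254,231),.135)
print(a,b,(a+b)/2,np.linalg.norm(a-b),watz(f,s,(252,150),.075))
E
```

```text
[0.43125503 0.32517866 0.135     ] [0.44214848 0.2270065  0.135     ] [0.43670175 0.27609258 0.135     ] 0.09877469552658688 [0.43734136 0.27759537 0.075     ]
```

```bash
python3 -m jog '85 0 1 20 0 0 -0.03; 85 0 2 40 0 0 -0.03; 85 1 3 60 0 0 -0.03; 85 1 3 74 0 0 -0.03; 85 1 3 82 0 0 -0.03'
python3 -m jog '60 0 0 0 0 0 0; 40 0 0 0 0 0 0; 0 0 0 0 0 0 0; 0 0 0 0 0 0 0; 0 0 0 0 0 0 0' 90
python3 -m jog '0 0 0 0 0 0 0; 0 0 0 0 0 0 0; 0 0 0 0 0 0 0; 0 0 0 0 0 0 0; 0 0 0 0 0 0 0'
```

```text
clock: 1.8
position: [0.4383, 0.2497, 0.1269]
tool_rot: [-179.9, 0.0, 96.1]
contact_force: [-0.8, -1.1, 0.1]
finger_gap: 0.997
gripper_force: 0.0
clock: 2.3
position: [0.4396, 0.2499, 0.1288]
tool_rot: [180.0, -0.0, 96.1]
contact_force: [-0.5, 0.1, 1.2]
finger_gap: 0.14
gripper_force: 0.3
clock: 2.8
position: [0.4393, 0.2498, 0.1288]
tool_rot: [180.0, -0.0, 96.1]
contact_force: [-2.8, -1.4, 5.8]
finger_gap: 0.027
gripper_force: 88.3
```

```bash
python3 -m jog '0 0 0 -10 0 0 0; 0 0 0 -25 0 0 0; 0 0 0 -45 0 0 0; 0 0 0 -65 0 0 0; 0 0 0 -80 0 0 0'
python3 - <<'E'
from plant import *
from h import *
s=observe();print(s["contact_force"],s["finger_gap"],s["wrist_torque"])
f=grab_frame("wrist");a=f["img"][:,:,::-1]
g=grab_frame("scene")["img"][90:230,220:400,::-1]
cv2.imwrite("pics/w2.png",np.hstack([a[:,80:430],cv2.resize(g,(450,350)).copy() if 0 else np.vstack([cv2.resize(g,(440,342)),np.zeros((42,440,3),np.uint8)])]))
E
```

```text
clock: 3.3
position: [0.4395, 0.2496, 0.2095]
tool_rot: [180.0, 0.0, 96.1]
contact_force: [0.7, -0.1, -2.8]
finger_gap: 0.03
gripper_force: 88.4
[ 0.70932482 -0.09027479 -2.77504626] 0.030311283397248326 [-0.07922958 -0.00314437 -0.00723875]
```

View pics/w2.png

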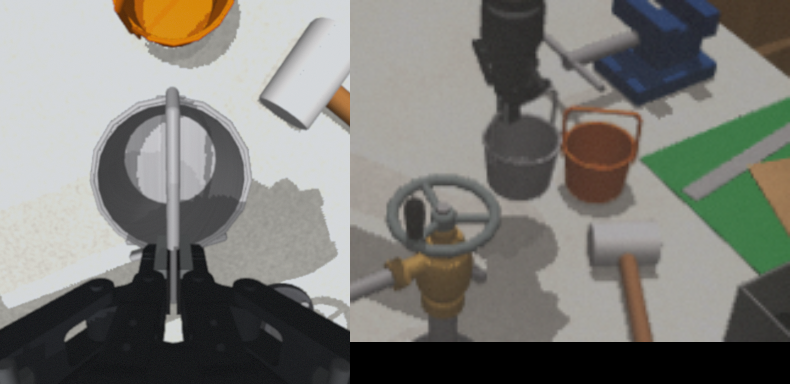

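The pail is lifted and held by its bail. The far end of the bail is at wrist (252,92), and the pail looks upright.

```bash
python3 - <<'E'
from plant import *
from h import *
s=observe();f=grab_frame("wrist")
A=R.from_euler('xyz',s["tool_rot"],degrees=True)
for dz in (0,.008,.016):
  print(dz,A.inv().apply(watz(f,s,(252,92),s["position"][2]+dz)-s["position"]))
# target: stand yaw -2.5deg
y=np.radians(-2.5);ex=np.array([np.cos(y),np.sin(y)]);ey=np.array([-np.sin(y),np.cos(y)])
hs=np.array([.569,-.0975]);
print("grip over seat",hs-.026*ey,"pre",hs-.026*ey-.07*ex)
E
```

```text
0 [ 7.95359233e-02 -3.06484387e-04  8.25994861e-05]
0.008 [ 0.07932739 -0.00027653 -0.00791757]
0.016 [ 0.07911886 -0.00024657 -0.01591774]
grip over seat [ 0.5678659  -0.12347525] pre [ 0.49793252 -0.1204219 ]
```

```bash
python3 - <<'E'
from plant import *
from h import *
rel(observe(),[.490,-.123,.200],87.5)
E
```

```text
shift mm [-376.1   10.5    8.8] turn rad [ 0.0015 -0.0005  0.1495]
```

```bash
python3 -m jog '0 -10 0 0 0 0 0; 0 -28 0 0 0 0 0; 0 -54 0 0 0 0 0; 0 -82 0 0 0 0 0; 0 -110 0 0 0 0 0'
python3 -m jog '0 -28 1 1 0 0 0; 0 -56 2 2 0 0 0; 0 -84 3 3 0 0 0; 0 -112 4 4 0 0 0; 0 -140 5 5 0 0 0'
python3 -m jog '0 -28 1 1 0 0 0.03; 0 -56 2 2 0 0 0.06; 0 -84 3 3 0 0 0.09; 0 -110 4 3 0 0 0.12; 0 -126 5 4 0 0 0.15'
python3 - <<'E'
from plant import *
from h import *
s=observe();print(s["position"],s["tool_rot"],s["contact_force"])
f=grab_frame("wrist");g=grab_frame("scene");t=grab_frame("top")
a=f["img"][:,80:430,::-1]
b=cv2.resize(g["img"][150:280,170:290,::-1],(420,455),interpolation=cv2.INTER_CUBIC)[:384]
cv2.imwrite("pics/w3.png",np.hstack([a,b]))
E
```

```text
clock: 3.95
position: [0.4502, 0.1386, 0.2069]
tool_rot: [-179.9, 0.1, 96.1]
contact_force: [1.8, -1.1, -2.7]
finger_gap: 0.03
gripper_force: 88.4
clock: 4.45
position: [0.4698, -0.0001, 0.202]
tool_rot: [-179.9, 0.0, 96.1]
contact_force: [-0.6, 0.2, -1.9]
finger_gap: 0.029
gripper_force: 88.4
clock: 4.95
position: [0.4882, -0.1251, 0.1981]
tool_rot: [-179.9, 0.0, 87.3]
contact_force: [0.8, 0.1, -2.9]
finger_gap: 0.03
gripper_force: 88.4
[ 0.48819661 -0.125124    0.19805567] [-1.79885773e+02  1.35594896e-02  8.72909221e+01] [ 0.79143273  0.09689416 -2.85383114]
```

View pics/w3.png

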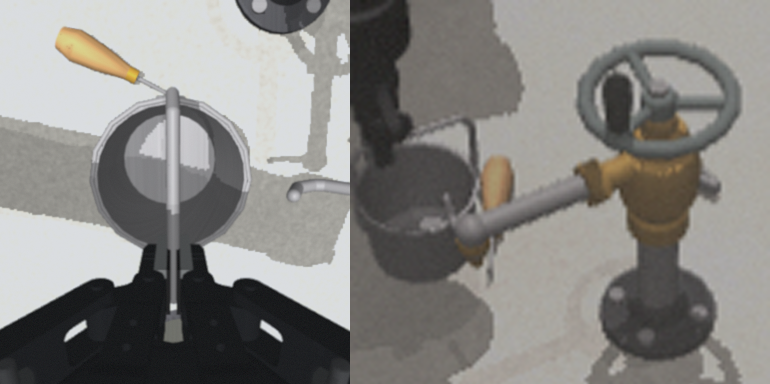

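The wrist view shows the hook's upturned tip at (373,192), its rod going right from there, and the bail bar from (252,92) towards the pads.

```bash
python3 - <<'E'
from plant import *
from h import *
s=observe();f=grab_frame("wrist");A=R.from_euler('xyz',s["tool_rot"],degrees=True)
p=watz(f,s,(373,192),.188);print(p)
y=np.radians(-2.5);ex=np.array([np.cos(y),np.sin(y),0]);ey=np.array([-np.sin(y),np.cos(y),0])
hs=p+.019*ex;print("seat",hs)
g=hs-.029*ey;g[2]=.198;rel(s,g,87.5)
E
```

```text
[ 0.54953278 -0.09363463  0.188     ]
seat [ 0.5685147 -0.0944634  0.188    ]
shift mm [ 3.9 78.7  0.2] turn rad [-0.0017 -0.0007 -0.0021]
```

```bash
python3 -m jog '0 1 12 0 0 0 0; 0 2 30 0 0 0 0; 0 3 50 0 0 0 0; 0 3 68 0 0 0 0; 0 3 79 0 0 0 0'
python3 -m jog '0 0 0 4 0 0 0; 0 0 0 8 0 0 0; 0 0 0 13 0 0 0; 0 0 0 18 0 0 0; 0 0 0 22 0 0 0'
python3 -m jog '0 0 0 2 0 0 0; 0 0 0 4 0 0 0; 0 0 0 6 0 0 0; 0 0 0 7 0 0 0; 0 0 0 7 0 0 0'
```

```text
clock: 5.65
position: [0.5699, -0.1224, 0.199]
tool_rot: [180.0, -0.0, 87.6]
contact_force: [-0.1, -0.1, -2.7]
finger_gap: 0.029
gripper_force: 88.3
clock: 6.15
position: [0.5674, -0.1236, 0.1768]
tool_rot: [-180.0, -0.0, 87.5]
contact_force: [-0.0, -0.1, -2.3]
finger_gap: 0.03
gripper_force: 88.4
clock: 6.65
position: [0.5681, -0.1236, 0.1702]
tool_rot: [-180.0, -0.0, 87.5]
contact_force: [-0.6, -0.5, -2.1]
finger_gap: 0.031
gripper_force: 88.4
```

```bash
python3 -m jog '0 0 0 1 0 0 0; 0 0 0 2 0 0 0; 0 0 0 3 0 0 0; 0 0 0 3 0 0 0; 0 0 0 3 0 0 0'
python3 - <<'E'
from plant import *
from h import *
s=observe();print(s["position"],s["contact_force"],s["wrist_torque"])
f=grab_frame("wrist");g=grab_frame("scene")
a=f["img"][:,80:430,::-1]
b=cv2.resize(g["img"][150:280,170:290,::-1],(420,455),interpolation=cv2.INTER_CUBIC)[:384]
cv2.imwrite("pics/w4.png",np.hstack([a,b]))
E
```

```text
clock: 7.15
position: [0.5683, -0.1236, 0.1679]
tool_rot: [179.9, 0.0, 87.5]
contact_force: [-0.6, -0.5, 2.7]
finger_gap: 0.029
gripper_force: 88.7
[ 0.56828728 -0.12363009  0.16790197] [-0.57458766 -0.53942938  2.65205148] [0.03436041 0.16295227 0.03957642]
```

View pics/w4.png

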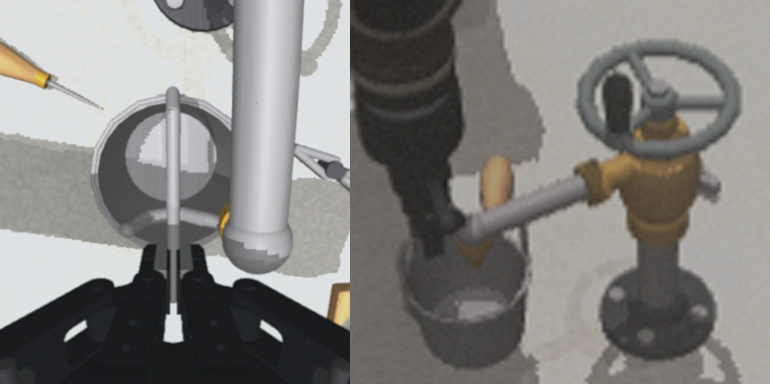

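The bail bar now lies across the hook rod, with the tip at crop (127,230) in front of it and the spout behind. The force has gone up, so the hook carries the pail. I'll ease off the push, open a little and retreat upward.

```bash
python3 -m jog '0 0 0 -1 0 0 0; 3 0 0 -1 0 0 0; 6 0 0 -1 0 0 0; 9 0 0 -1 0 0 0; 14 0 0 -1 0 0 0' 20
python3 -m jog '14 0 0 0 0 0 0; 14 0 0 0 0 0 0; 14 0 0 0 0 0 0; 14 0 0 0 0 0 0; 14 0 0 0 0 0 0'
```

```text
clock: 7.75
position: [0.568, -0.1236, 0.1682]
tool_rot: [-180.0, -0.0, 87.5]
contact_force: [0.3, -0.2, 0.6]
finger_gap: 0.167
gripper_force: 0.0
clock: 8.25
position: [0.5681, -0.1236, 0.1683]
tool_rot: [180.0, 0.0, 87.5]
contact_force: [-0.2, 0.7, 0.6]
finger_gap: 0.165
gripper_force: 0.0
```

```bash
python3 -m jog '14 0 0 -5 0 0 0; 14 0 0 -12 0 0 0; 14 0 0 -20 0 0 0; 14 0 0 -30 0 0 0; 14 0 0 -45 0 0 0'
python3 -m jog '20 0 0 -20 0 0 0; 30 0 0 -50 0 0 0; 40 0 0 -85 0 0 0; 50 0 0 -120 0 0 0; 60 0 0 -155 0 0 0'
python3 - <<'E'
from plant import *
from h import *
t=grab_frame("top");s=observe();f=grab_frame("wrist");g=grab_frame("scene")
print(s["position"],s["contact_force"])
np.savez("w5.npz",p=s["position"],r=s["tool_rot"])
b=cv2.resize(g["img"][150:280,170:310,::-1],(413,384),interpolation=cv2.INTER_CUBIC)
cv2.imwrite("pics/w5.png",np.hstack([f["img"][:,100:480,::-1],b]))
# black handle in top picture
im=t["img"].astype(int).sum(2)
x0,y0,x1,y1=242,158,262,178
ys,xs=np.nonzero(im[y0:y1,x0:x1]<90);print(len(xs),xs.mean()+x0,ys.mean()+y0,atz(t,(xs.mean()+x0,ys.mean()+y0),.297))
E
```

```text
clock: 8.75
position: [0.5679, -0.1236, 0.214]
tool_rot: [-180.0, -0.0, 87.5]
contact_force: [-0.8, -0.9, 0.1]
finger_gap: 0.164
gripper_force: 0.0
clock: 9.25
position: [0.5677, -0.1235, 0.3708]
tool_rot: [179.9, 0.0, 87.5]
contact_force: [-0.5, 1.0, -0.4]
finger_gap: 0.7
gripper_force: 0.0
[ 0.56803293 -0.12359666  0.37644207] [-5.20121916  0.90487297  1.66521281]
34 252.41176470588235 166.35294117647058 [0.62381138 0.01593455 0.297     ]
```

View pics/w5.png

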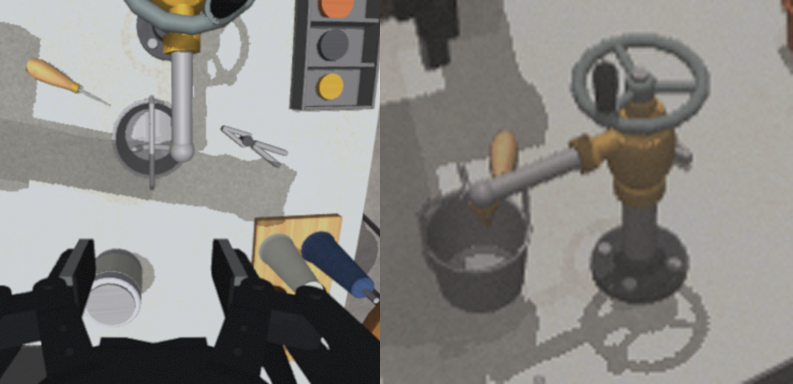

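The pail hangs upright on the hook and has been let go. The crank handle comes out at (0.624, 0.016), 49 mm from the stem, which matches the given 50 mm.

```bash
python3 - <<'E'
from plant import *
from h import *
rel(observe(),[.6245,.0162,.370],87.5)
E
```

```text
shift mm [142.2  49.5   1.9] turn rad [ 0.0058  0.001  -0.0004]
```

```bash
python3 -m jog '60 25 9 0 0 0 0; 60 60 21 0 0 0 0; 60 95 33 0 0 0 0; 60 125 44 0 0 0 0; 60 142 50 0 0 0 0'
python3 -m jog '60 0 0 10 0 0 0; 60 0 0 25 0 0 0; 60 0 0 45 0 0 0; 60 0 0 65 0 0 0; 60 0 0 80 0 0 0'
python3 -m jog '50 0 0 0 0 0 0; 35 0 0 0 0 0 0; 20 0 0 0 0 0 0; 0 0 0 0 0 0 0; 0 0 0 0 0 0 0' 60
python3 -m jog '0 0 0 0 0 0 0; 0 0 0 0 0 0 0; 0 0 0 0 0 0 0; 0 0 0 0 0 0 0; 0 0 0 0 0 0 0'
```

```text
clock: 9.9
position: [0.6247, 0.0182, 0.3671]
tool_rot: [-179.9, -0.0, 87.6]
contact_force: [-0.4, -0.4, 0.1]
finger_gap: 0.699
gripper_force: 0.0
clock: 10.4
position: [0.6237, 0.0156, 0.2865]
tool_rot: [-179.9, 0.0, 87.5]
contact_force: [1.2, 0.2, -0.2]
finger_gap: 0.704
gripper_force: 0.0
clock: 10.9
position: [0.6244, 0.0161, 0.2896]
tool_rot: [179.9, -0.0, 87.5]
contact_force: [-1.7, 1.4, 4.5]
finger_gap: 0.229
gripper_force: 59.0
clock: 11.4
position: [0.6244, 0.0161, 0.2895]
tool_rot: [179.9, -0.0, 87.5]
contact_force: [-0.9, 0.4, 5.5]
finger_gap: 0.229
gripper_force: 59.1
```

```bash
cat > tab.py <<'E'
import numpy as np,sys
a0,step,n=map(float,sys.argv[1:4])
y=np.radians(87.5);X=np.array([np.cos(y),np.sin(y)]);Y=np.array([np.sin(y),-np.cos(y)])
p=lambda d:np.rint(50*np.array([np.cos(np.radians(d)),np.sin(np.radians(d))])@np.c_[X,Y])
for k in range(int(n)):
    b=a0+k*5*step
    print(b,'; '.join('0 %d %d 0 0 0 0'%tuple(p(b+step*(i+1))-p(b)) for i in range(5)))
E
python3 tab.py -67.9 -9 8
```

```text
-67.9 0 -3 -8 0 0 0 0; 0 -5 -15 0 0 0 0; 0 -5 -23 0 0 0 0; 0 -4 -31 0 0 0 0; 0 -2 -38 0 0 0 0
-112.9 0 3 -8 0 0 0 0; 0 8 -14 0 0 0 0; 0 13 -20 0 0 0 0; 0 19 -25 0 0 0 0; 0 26 -28 0 0 0 0
-157.9 0 8 -3 0 0 0 0; 0 15 -5 0 0 0 0; 0 23 -5 0 0 0 0; 0 31 -4 0 0 0 0; 0 38 -2 0 0 0 0
-202.9 0 8 3 0 0 0 0; 0 14 8 0 0 0 0; 0 20 13 0 0 0 0; 0 25 19 0 0 0 0; 0 28 26 0 0 0 0
-247.9 0 3 8 0 0 0 0; 0 5 15 0 0 0 0; 0 5 23 0 0 0 0; 0 4 31 0 0 0 0; 0 2 38 0 0 0 0
-292.9 0 -3 8 0 0 0 0; 0 -8 14 0 0 0 0; 0 -13 20 0 0 0 0; 0 -19 25 0 0 0 0; 0 -26 28 0 0 0 0
-337.9 0 -8 3 0 0 0 0; 0 -15 5 0 0 0 0; 0 -23 5 0 0 0 0; 0 -31 4 0 0 0 0; 0 -38 2 0 0 0 0
-382.9 0 -8 -3 0 0 0 0; 0 -14 -8 0 0 0 0; 0 -20 -13 0 0 0 0; 0 -25 -19 0 0 0 0; 0 -28 -26 0 0 0 0
```

```bash
python3 -m jog '0 -3 -8 -1 0 0 0; 0 -5 -15 -1 0 0 0; 0 -5 -23 -1 0 0 0; 0 -4 -31 -1 0 0 0; 0 -2 -38 -1 0 0 0'
```

```text
clock: 11.9
position: [0.5853, 0.0148, 0.2895]
tool_rot: [180.0, 0.1, 87.4]
contact_force: [1.3, -4.3, 3.0]
finger_gap: 0.227
gripper_force: 59.2
```

```bash
python3 -m jog '0 3 -8 0 0 0 0; 0 8 -14 0 0 0 0; 0 13 -20 0 0 0 0; 0 19 -25 0 0 0 0; 0 26 -28 0 0 0 0'
python3 -m jog '0 8 -3 0 0 0 0; 0 15 -5 0 0 0 0; 0 23 -5 0 0 0 0; 0 31 -4 0 0 0 0; 0 38 -2 0 0 0 0'
```

```text
clock: 12.4
position: [0.5571, 0.0423, 0.2896]
tool_rot: [-179.9, 0.1, 87.4]
contact_force: [-5.1, -6.7, 5.6]
finger_gap: 0.229
gripper_force: 59.6
clock: 12.9
position: [0.5574, 0.0817, 0.2895]
tool_rot: [-179.9, -0.0, 87.5]
contact_force: [-2.2, -2.2, 5.4]
finger_gap: 0.231
gripper_force: 59.6
```

```bash
cat > chk.py <<'E'
from plant import *
import sys,numpy as np
s=observe();f=np.linalg.norm(s["contact_force"][:2]);print("xy force",f);sys.exit(f>14)
E
python3 tab.py -202.9 -3 21
```

```text
-202.9 0 3 1 0 0 0 0; 0 5 2 0 0 0 0; 0 8 3 0 0 0 0; 0 10 5 0 0 0 0; 0 12 6 0 0 0 0
-217.9 0 2 2 0 0 0 0; 0 4 3 0 0 0 0; 0 6 5 0 0 0 0; 0 8 7 0 0 0 0; 0 10 9 0 0 0 0
-232.9 0 1 2 0 0 0 0; 0 3 4 0 0 0 0; 0 4 7 0 0 0 0; 0 5 9 0 0 0 0; 0 6 11 0 0 0 0
-247.9 0 1 3 0 0 0 0; 0 2 5 0 0 0 0; 0 3 8 0 0 0 0; 0 4 10 0 0 0 0; 0 4 13 0 0 0 0
-262.9 0 1 2 0 0 0 0; 0 1 5 0 0 0 0; 0 1 7 0 0 0 0; 0 1 10 0 0 0 0; 0 1 13 0 0 0 0
-277.9 0 -1 2 0 0 0 0; 0 -1 5 0 0 0 0; 0 -2 7 0 0 0 0; 0 -2 10 0 0 0 0; 0 -3 12 0 0 0 0
-292.9 0 -1 3 0 0 0 0; 0 -2 5 0 0 0 0; 0 -3 8 0 0 0 0; 0 -5 10 0 0 0 0; 0 -6 12 0 0 0 0
-307.9 0 -2 2 0 0 0 0; 0 -3 4 0 0 0 0; 0 -5 6 0 0 0 0; 0 -7 8 0 0 0 0; 0 -9 10 0 0 0 0
-322.9 0 -2 1 0 0 0 0; 0 -4 3 0 0 0 0; 0 -7 4 0 0 0 0; 0 -9 5 0 0 0 0; 0 -11 6 0 0 0 0
-337.9 0 -3 1 0 0 0 0; 0 -5 2 0 0 0 0; 0 -8 3 0 0 0 0; 0 -10 4 0 0 0 0; 0 -13 4 0 0 0 0
-352.9 0 -2 1 0 0 0 0; 0 -5 1 0 0 0 0; 0 -7 1 0 0 0 0; 0 -10 1 0 0 0 0; 0 -13 1 0 0 0 0
-367.9 0 -2 -1 0 0 0 0; 0 -5 -1 0 0 0 0; 0 -7 -2 0 0 0 0; 0 -10 -2 0 0 0 0; 0 -12 -3 0 0 0 0
-382.9 0 -3 -1 0 0 0 0; 0 -5 -2 0 0 0 0; 0 -8 -3 0 0 0 0; 0 -10 -5 0 0 0 0; 0 -12 -6 0 0 0 0
-397.9 0 -2 -2 0 0 0 0; 0 -4 -3 0 0 0 0; 0 -6 -5 0 0 0 0; 0 -8 -7 0 0 0 0; 0 -10 -9 0 0 0 0
-412.9 0 -1 -2 0 0 0 0; 0 -3 -4 0 0 0 0; 0 -4 -7 0 0 0 0; 0 -5 -9 0 0 0 0; 0 -6 -11 0 0 0 0
-427.9 0 -1 -3 0 0 0 0; 0 -2 -5 0 0 0 0; 0 -3 -8 0 0 0 0; 0 -4 -10 0 0 0 0; 0 -4 -13 0 0 0 0
-442.9 0 -1 -2 0 0 0 0; 0 -1 -5 0 0 0 0; 0 -1 -7 0 0 0 0; 0 -1 -10 0 0 0 0; 0 -1 -13 0 0 0 0
-457.9 0 1 -2 0 0 0 0; 0 1 -5 0 0 0 0; 0 2 -7 0 0 0 0; 0 2 -10 0 0 0 0; 0 3 -12 0 0 0 0
-472.9 0 1 -3 0 0 0 0; 0 2 -5 0 0 0 0; 0 3 -8 0 0 0 0; 0 5 -10 0 0 0 0; 0 6 -12 0 0 0 0
-487.9 0 2 -2 0 0 0 0; 0 3 -4 0 0 0 0; 0 5 -6 0 0 0 0; 0 7 -8 0 0 0 0; 0 9 -10 0 0 0 0
-502.9 0 2 -1 0 0 0 0; 0 4 -3 0 0 0 0; 0 7 -4 0 0 0 0; 0 9 -5 0 0 0 0; 0 11 -6 0 0 0 0
```

```bash
python3 -m jog '0 3 1 0 0 0 0; 0 5 2 0 0 0 0; 0 8 3 0 0 0 0; 0 10 5 0 0 0 0; 0 12 6 0 0 0 0' | grep posi && python3 chk.py &&
python3 -m jog '0 2 2 0 0 0 0; 0 4 3 0 0 0 0; 0 6 5 0 0 0 0; 0 8 7 0 0 0 0; 0 10 9 0 0 0 0' | grep posi && python3 chk.py &&
python3 -m jog '0 1 2 0 0 0 0; 0 3 4 0 0 0 0; 0 4 7 0 0 0 0; 0 5 9 0 0 0 0; 0 6 11 0 0 0 0' | grep posi && python3 chk.py &&
python3 -m jog '0 1 3 0 0 0 0; 0 2 5 0 0 0 0; 0 3 8 0 0 0 0; 0 4 10 0 0 0 0; 0 4 13 0 0 0 0' | grep posi && python3 chk.py &&
python3 -m jog '0 1 2 0 0 0 0; 0 1 5 0 0 0 0; 0 1 7 0 0 0 0; 0 1 10 0 0 0 0; 0 1 13 0 0 0 0' | grep posi && python3 chk.py &&
python3 -m jog '0 -1 2 0 0 0 0; 0 -1 5 0 0 0 0; 0 -2 7 0 0 0 0; 0 -2 10 0 0 0 0; 0 -3 12 0 0 0 0' | grep posi && python3 chk.py &&
python3 -m jog '0 -1 3 0 0 0 0; 0 -2 5 0 0 0 0; 0 -3 8 0 0 0 0; 0 -5 10 0 0 0 0; 0 -6 12 0 0 0 0' | grep posi && python3 chk.py &&
python3 -m jog '0 -2 2 0 0 0 0; 0 -3 4 0 0 0 0; 0 -5 6 0 0 0 0; 0 -7 8 0 0 0 0; 0 -9 10 0 0 0 0' | grep posi && python3 chk.py &&
python3 -m jog '0 -2 1 0 0 0 0; 0 -4 3 0 0 0 0; 0 -7 4 0 0 0 0; 0 -9 5 0 0 0 0; 0 -11 6 0 0 0 0' | grep posi && python3 chk.py &&
python3 -m jog '0 -3 1 0 0 0 0; 0 -5 2 0 0 0 0; 0 -8 3 0 0 0 0; 0 -10 4 0 0 0 0; 0 -13 4 0 0 0 0' | grep posi && python3 chk.py
echo done; python3 - <<'E'
from plant import *
s=observe();print(s["clock"],s["position"],s["contact_force"],s["finger_gap"])
E
```

```text
position: [0.5647, 0.0935, 0.2895]
xy force 3.3132268590799163
done
13.4 [0.56474253 0.09346619 0.28950141] [-2.81007341 -1.75526626  5.90854416] 0.22843889009146057False
```

```bash
sed -i 's/sys.exit(f>14)/sys.exit(int(f>14))/' chk.py
python3 -m jog '0 2 2 0 0 0 0; 0 4 3 0 0 0 0; 0 6 5 0 0 0 0; 0 8 7 0 0 0 0; 0 10 9 0 0 0 0' | grep posi && python3 chk.py &&
python3 -m jog '0 1 2 0 0 0 0; 0 3 4 0 0 0 0; 0 4 7 0 0 0 0; 0 5 9 0 0 0 0; 0 6 11 0 0 0 0' | grep posi && python3 chk.py &&
python3 -m jog '0 1 3 0 0 0 0; 0 2 5 0 0 0 0; 0 3 8 0 0 0 0; 0 4 10 0 0 0 0; 0 4 13 0 0 0 0' | grep posi && python3 chk.py &&
python3 -m jog '0 1 2 0 0 0 0; 0 1 5 0 0 0 0; 0 1 7 0 0 0 0; 0 1 10 0 0 0 0; 0 1 13 0 0 0 0' | grep posi && python3 chk.py &&
python3 -m jog '0 -1 2 0 0 0 0; 0 -1 5 0 0 0 0; 0 -2 7 0 0 0 0; 0 -2 10 0 0 0 0; 0 -3 12 0 0 0 0' | grep posi && python3 chk.py &&
python3 -m jog '0 -1 3 0 0 0 0; 0 -2 5 0 0 0 0; 0 -3 8 0 0 0 0; 0 -5 10 0 0 0 0; 0 -6 12 0 0 0 0' | grep posi && python3 chk.py &&
python3 -m jog '0 -2 2 0 0 0 0; 0 -3 4 0 0 0 0; 0 -5 6 0 0 0 0; 0 -7 8 0 0 0 0; 0 -9 10 0 0 0 0' | grep posi && python3 chk.py &&
python3 -m jog '0 -2 1 0 0 0 0; 0 -4 3 0 0 0 0; 0 -7 4 0 0 0 0; 0 -9 5 0 0 0 0; 0 -11 6 0 0 0 0' | grep posi && python3 chk.py &&
python3 -m jog '0 -3 1 0 0 0 0; 0 -5 2 0 0 0 0; 0 -8 3 0 0 0 0; 0 -10 4 0 0 0 0; 0 -13 4 0 0 0 0' | grep posi && python3 chk.py
echo done; python3 - <<'E'
from plant import *
s=observe();print(s["clock"],s["position"],s["contact_force"],s["finger_gap"])
E
```

```text
position: [0.5747, 0.1026, 0.2895]
xy force 3.6778760190099917
position: [0.5859, 0.1084, 0.2895]
xy force 3.710745441739326
position: [0.599, 0.1113, 0.2896]
xy force 4.2309964863049245
position: [0.6117, 0.1109, 0.2895]
xy force 8.735987992857478
position: [0.6232, 0.1074, 0.2895]
xy force 7.377614034110063
position: [0.6344, 0.1008, 0.2895]
xy force 10.80886765591226
position: [0.6432, 0.0917, 0.2895]
xy force 11.393355324682592
position: [0.6491, 0.0815, 0.2895]
xy force 9.089946792689348
position: [0.6527, 0.0691, 0.2895]
xy force 7.873853640395516
done
17.9 [0.65267302 0.0691488  0.28954321] [-7.13172952  3.33706535  5.55157625] 0.22617538286295663
```

```bash

python3 -m jog '0 -2 1 0 0 0 0; 0 -5 1 0 0 0 0; 0 -7 1 0 0 0 0; 0 -10 1 0 0 0 0; 0 -13 1 0 0 0 0' | grep posi && python3 chk.py &&
python3 -m jog '0 -2 -1 0 0 0 0; 0 -5 -1 0 0 0 0; 0 -7 -2 0 0 0 0; 0 -10 -2 0 0 0 0; 0 -12 -3 0 0 0 0' | grep posi && python3 chk.py &&
python3 -m jog '0 -3 -1 0 0 0 0; 0 -5 -2 0 0 0 0; 0 -8 -3 0 0 0 0; 0 -10 -5 0 0 0 0; 0 -12 -6 0 0 0 0' | grep posi && python3 chk.py &&
python3 -m jog '0 -2 -2 0 0 0 0; 0 -4 -3 0 0 0 0; 0 -6 -5 0 0 0 0; 0 -8 -7 0 0 0 0; 0 -10 -9 0 0 0 0' | grep posi && python3 chk.py &&
python3 -m jog '0 -1 -2 0 0 0 0; 0 -3 -4 0 0 0 0; 0 -4 -7 0 0 0 0; 0 -5 -9 0 0 0 0; 0 -6 -11 0 0 0 0' | grep posi && python3 chk.py &&
python3 -m jog '0 -1 -3 0 0 0 0; 0 -2 -5 0 0 0 0; 0 -3 -8 0 0 0 0; 0 -4 -10 0 0 0 0; 0 -4 -13 0 0 0 0' | grep posi && python3 chk.py &&
python3 -m jog '0 -1 -2 0 0 0 0; 0 -1 -5 0 0 0 0; 0 -1 -7 0 0 0 0; 0 -1 -10 0 0 0 0; 0 -1 -13 0 0 0 0' | grep posi && python3 chk.py &&
python3 -m jog '0 1 -2 0 0 0 0; 0 1 -5 0 0 0 0; 0 2 -7 0 0 0 0; 0 2 -10 0 0 0 0; 0 3 -12 0 0 0 0' | grep posi && python3 chk.py
echo done; python3 - <<'E'
from plant import *
s=observe();print(s["clock"],s["position"],s["contact_force"],s["finger_gap"])
E
```

```text
position: [0.6533, 0.06, 0.2895]
xy force 23.898494664354033
done
18.4 [0.6532806  0.06001422 0.2895301 ] [-6.97215759 22.85885093  6.57212994] 0.22853128959939592
```

```bash
python3 -m jog '0 -1 0 0 0 0 0; 0 -2 0 0 0 0 0; 0 -3 0 0 0 0 0; 0 -3 0 0 0 0 0; 0 -3 0 0 0 0 0'
python3 - <<'E'
import numpy as np
from scipy.optimize import least_squares
P=np.array([[.6244,.0161],[.5853,.0148],[.5571,.0423],[.5574,.0817],[.5647,.0935],[.5747,.1026],[.5859,.1084],[.599,.1113],[.6117,.1109],[.6232,.1074],[.6344,.1008],[.6432,.0917],[.6491,.0815],[.6527,.0691],[.6533,.06]])
r=least_squares(lambda c:np.hypot(P[:,0]-c[0],P[:,1]-c[1])-c[2],[.605,.062,.05]);print(r.x,r.fun*1000)
a=np.unwrap(np.arctan2(P[:,1]-r.x[1],P[:,0]-r.x[0]));print(np.degrees(a))
E
```

```text
clock: 18.9
position: [0.6533, 0.06, 0.2896]
tool_rot: [-179.8, -0.9, 87.8]
contact_force: [-7.2, 24.8, 6.1]
finger_gap: 0.228
gripper_force: 59.7
[0.60326197 0.06150948 0.05005241] [ 0.03588407 -0.00835209 -0.05309894  0.05723588  0.05166237 -0.01026664
 -0.05082977 -0.07982283  0.05370814 -0.01777994  0.08062615  0.0126805
 -0.0449552  -0.03506737  0.0083811 ]
[ -65.03810745 -111.0340719  -157.40623003 -203.76126907 -219.67866746
 -235.19688345 -249.68211795 -265.10752279 -279.69499186 -293.48347905
 -308.39709164 -322.913126   -336.43740605 -351.27119978 -361.72790214]
```

The force rose to 25 N with no further motion, so this is the stop, at a handle angle of -1.7°. The circle fit leaves residuals under 0.1 mm. Next I'll ease off and work out the rows for the opening turns.

```bash
python3 -m jog '0 2 -1 0 0 0 0; 0 4 -1 0 0 0 0; 0 6 -2 0 0 0 0; 0 7 -2 0 0 0 0; 0 7 -2 0 0 0 0'; python3 tab.py -1.7 9 8
```

```text
clock: 19.4
position: [0.6532, 0.0605, 0.2896]
tool_rot: [180.0, -0.2, 87.5]
contact_force: [-0.7, 5.1, 5.5]
finger_gap: 0.23
gripper_force: 59.7
-1.7 0 8 -1 0 0 0 0; 0 15 -3 0 0 0 0; 0 22 -6 0 0 0 0; 0 29 -10 0 0 0 0; 0 35 -15 0 0 0 0
43.3 0 5 -6 0 0 0 0; 0 9 -13 0 0 0 0; 0 12 -20 0 0 0 0; 0 13 -28 0 0 0 0; 0 14 -36 0 0 0 0
88.3 0 -1 -8 0 0 0 0; 0 -3 -15 0 0 0 0; 0 -6 -22 0 0 0 0; 0 -10 -29 0 0 0 0; 0 -15 -35 0 0 0 0
133.3 0 -6 -5 0 0 0 0; 0 -13 -9 0 0 0 0; 0 -20 -12 0 0 0 0; 0 -28 -13 0 0 0 0; 0 -36 -14 0 0 0 0
178.3 0 -8 1 0 0 0 0; 0 -15 3 0 0 0 0; 0 -22 6 0 0 0 0; 0 -29 10 0 0 0 0; 0 -35 15 0 0 0 0
223.3 0 -5 6 0 0 0 0; 0 -9 13 0 0 0 0; 0 -12 20 0 0 0 0; 0 -13 28 0 0 0 0; 0 -14 36 0 0 0 0
268.3 0 1 8 0 0 0 0; 0 3 15 0 0 0 0; 0 6 22 0 0 0 0; 0 10 29 0 0 0 0; 0 15 35 0 0 0 0
313.3 0 6 5 0 0 0 0; 0 13 9 0 0 0 0; 0 20 12 0 0 0 0; 0 28 13 0 0 0 0; 0 36 14 0 0 0 0
```

```bash

python3 -m jog '0 8 -1 0 0 0 0; 0 15 -3 0 0 0 0; 0 22 -6 0 0 0 0; 0 29 -10 0 0 0 0; 0 35 -15 0 0 0 0' | grep posi && python3 chk.py &&
python3 -m jog '0 5 -6 0 0 0 0; 0 9 -13 0 0 0 0; 0 12 -20 0 0 0 0; 0 13 -28 0 0 0 0; 0 14 -36 0 0 0 0' | grep posi && python3 chk.py &&
python3 -m jog '0 -1 -8 0 0 0 0; 0 -3 -15 0 0 0 0; 0 -6 -22 0 0 0 0; 0 -10 -29 0 0 0 0; 0 -15 -35 0 0 0 0' | grep posi && python3 chk.py &&
python3 -m jog '0 -6 -5 0 0 0 0; 0 -13 -9 0 0 0 0; 0 -20 -12 0 0 0 0; 0 -28 -13 0 0 0 0; 0 -36 -14 0 0 0 0' | grep posi && python3 chk.py &&
python3 -m jog '0 -8 1 0 0 0 0; 0 -15 3 0 0 0 0; 0 -22 6 0 0 0 0; 0 -29 10 0 0 0 0; 0 -35 15 0 0 0 0' | grep posi && python3 chk.py &&
python3 -m jog '0 -5 6 0 0 0 0; 0 -9 13 0 0 0 0; 0 -12 20 0 0 0 0; 0 -13 28 0 0 0 0; 0 -14 36 0 0 0 0' | grep posi && python3 chk.py &&
python3 -m jog '0 1 8 0 0 0 0; 0 3 15 0 0 0 0; 0 6 22 0 0 0 0; 0 10 29 0 0 0 0; 0 15 35 0 0 0 0' | grep posi && python3 chk.py &&
python3 -m jog '0 6 5 0 0 0 0; 0 13 9 0 0 0 0; 0 20 12 0 0 0 0; 0 28 13 0 0 0 0; 0 36 14 0 0 0 0' && python3 chk.py; echo end
```

```text
position: [0.6406, 0.0945, 0.2896]
xy force 3.294237143391487
position: [0.6045, 0.1114, 0.2895]
xy force 4.339083868426782
position: [0.5683, 0.0974, 0.2896]
xy force 3.597068453757058
position: [0.553, 0.0613, 0.2895]
xy force 6.404863939608413
position: [0.567, 0.0265, 0.2895]
xy force 10.066554092077462
position: [0.601, 0.0112, 0.2895]
xy force 10.603242625190425
position: [0.6359, 0.0234, 0.2895]
xy force 6.458288989519446
clock: 23.4
position: [0.6529, 0.0572, 0.2895]
tool_rot: [-180.0, 0.2, 87.4]
contact_force: [-0.7, -3.8, 8.2]
finger_gap: 0.232
gripper_force: 59.9
xy force 3.8718596959118594
end
```

One full turn is done, so I'll run the second.

```bash

python3 -m jog '0 8 -1 0 0 0 0; 0 15 -3 0 0 0 0; 0 22 -6 0 0 0 0; 0 29 -10 0 0 0 0; 0 35 -15 0 0 0 0' | grep posi && python3 chk.py &&
python3 -m jog '0 5 -6 0 0 0 0; 0 9 -13 0 0 0 0; 0 12 -20 0 0 0 0; 0 13 -28 0 0 0 0; 0 14 -36 0 0 0 0' | grep posi && python3 chk.py &&
python3 -m jog '0 -1 -8 0 0 0 0; 0 -3 -15 0 0 0 0; 0 -6 -22 0 0 0 0; 0 -10 -29 0 0 0 0; 0 -15 -35 0 0 0 0' | grep posi && python3 chk.py &&
python3 -m jog '0 -6 -5 0 0 0 0; 0 -13 -9 0 0 0 0; 0 -20 -12 0 0 0 0; 0 -28 -13 0 0 0 0; 0 -36 -14 0 0 0 0' | grep posi && python3 chk.py &&
python3 -m jog '0 -8 1 0 0 0 0; 0 -15 3 0 0 0 0; 0 -22 6 0 0 0 0; 0 -29 10 0 0 0 0; 0 -35 15 0 0 0 0' | grep posi && python3 chk.py &&
python3 -m jog '0 -5 6 0 0 0 0; 0 -9 13 0 0 0 0; 0 -12 20 0 0 0 0; 0 -13 28 0 0 0 0; 0 -14 36 0 0 0 0' | grep posi && python3 chk.py &&
python3 -m jog '0 1 8 0 0 0 0; 0 3 15 0 0 0 0; 0 6 22 0 0 0 0; 0 10 29 0 0 0 0; 0 15 35 0 0 0 0' | grep posi && python3 chk.py &&
python3 -m jog '0 6 5 0 0 0 0; 0 13 9 0 0 0 0; 0 20 12 0 0 0 0; 0 28 13 0 0 0 0; 0 36 14 0 0 0 0' && python3 chk.py; echo end
```

```text
position: [0.641, 0.0939, 0.2896]
xy force 4.8338722962676925
position: [0.6049, 0.1113, 0.2895]
xy force 6.72832816613767
position: [0.5682, 0.0971, 0.2896]
xy force 3.957092637151298
position: [0.553, 0.0611, 0.2895]
xy force 6.223657756310455
position: [0.5671, 0.0264, 0.2895]
xy force 9.974048715120677
position: [0.6011, 0.0112, 0.2895]
xy force 10.081005133297984
position: [0.6359, 0.0234, 0.2895]
xy force 7.750335352251714
clock: 27.4
position: [0.653, 0.0571, 0.2895]
tool_rot: [-180.0, 0.2, 87.4]
contact_force: [-1.0, -3.5, 8.7]
finger_gap: 0.231
gripper_force: 59.9
xy force 3.620423911268199
end
```

```bash
python3 -m jog '0 1 0 0 0 0 0; 0 2 0 0 0 0 0; 0 3 0 0 0 0 0; 0 3 0 0 0 0 0; 0 3 0 0 0 0 0'
python3 -m jog '0 0 0 0 0 0 0; 0 0 0 0 0 0 0; 0 0 0 0 0 0 0; 0 0 0 0 0 0 0; 0 0 0 0 0 0 0'
python3 - <<'E'
from plant import *
from h import *
g=grab_frame("scene");cv2.imwrite("pics/fin.png",cv2.resize(g["img"][110:290,170:370,::-1],(660,594),interpolation=cv2.INTER_CUBIC))
E
```

```text
clock: 27.9
position: [0.6531, 0.0602, 0.2895]
tool_rot: [-180.0, 0.1, 87.4]
contact_force: [1.9, -1.8, 7.0]
finger_gap: 0.232
gripper_force: 59.9
clock: 28.4
position: [0.6531, 0.0603, 0.2895]
tool_rot: [-180.0, 0.1, 87.4]
contact_force: [1.5, -1.2, 8.2]
finger_gap: 0.23
gripper_force: 59.9
```

View pics/fin.png

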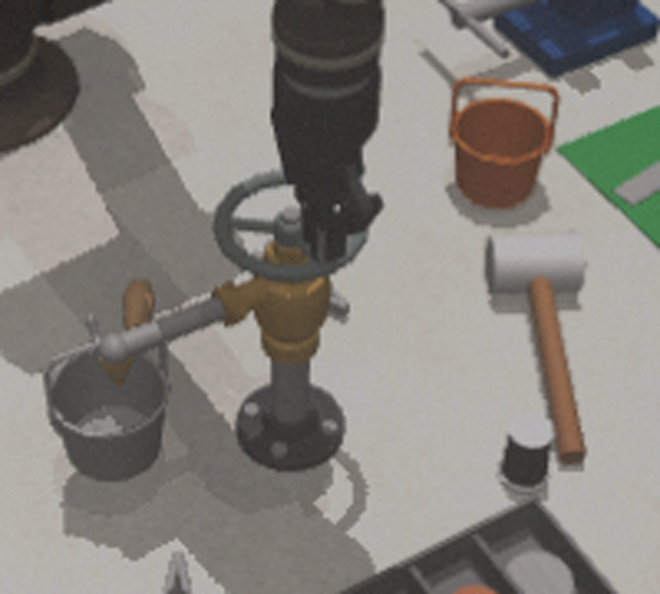

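The pail hangs upright on the hook at crop (110,400), and the gripper holds the handle at crop (330,225), two turns from the stop. I'm handing it in.

```bash
python3 -c "
from plant import *
print(hand_in())"
```

```text
the job is handed in; nothing more can be done
None
```

I handed the job in at 28.4 s. The pail hangs upright on the hook and is let go, and the valve was closed to its stop and reopened two turns, within about 0.5° by the arm's own position reading. The gripper still holds the handle at 60 N. The hand-in call returned no verdict.

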